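# Press a label holder in the clamp jig, then hold it home behind the shelf lip

## Task

The wooden label holder lying in the steel jig has just been stuck together: swing the toggle clamp's arm over centre so that its spindle comes down on the holder, let it rest there on its own for a moment, and swing the clamp all the way back open. Then lift the holder out by its upright panel, set its flat tongue on the little plywood shelf and push it straight in behind (under) the aluminium lip, against the hidden spring stop, until it is fully home. Finish while still holding it there, flat on the shelf and pressed fully home, because the spring throws it out if you let go; leave everything else on the table where it is.

Things in the scene. Friction and masses are not known exactly. Their poses are not given: they have to be found in the camera images.
- holder: Loose plywood label holder, 60-125 g. Flat tongue plate 80 (x) x 70 (y) x 6 mm; origin at the centre of its underside, +x towards the leading edge (40 mm ahead) that goes behind the lip, z up. An upright card panel stands across it, 52 mm tall in all. Starts flat in the jig, its x axis within 2 degrees of the jig's.
- holder_panel (a point): Middle of the holder's upright panel, at x = -25, y = 0, z = 40 mm in the holder's frame. The panel is 12 mm thick (x), 60 mm long (y) and ends 52 mm above the underside: grip it across its thickness.
- jig: Dark steel pressing jig, fixed, in the left or right half. Origin at table height under the holder's place; x points away from the robot (up to 12 degrees off), y left, z up. Base plate x -65 to 65, y -70 to 175 mm, top at z = 8 mm; the holder lies on it between strips 6 mm high with about 3 mm play. The toggle clamp stands to the left of the holder.
- clamp (a joint): Toggle clamp angle (rad): one rigid 280 g rocker turning in the jig's y-z plane. 0: closed, arm level towards -y, spindle foot resting on the holder's plate. Grows as the arm rises; 2.0 is the open stop, where it starts: arm leaning 25 degrees past upright to +y. Top-heavy, no spring, little friction: below about 1.45 it falls shut by itself, above about 1.6 it falls open.
- clamp_hinge (a point): Clamp hinge, fixed, 45 mm above the table, at x = 15, y = 85 mm in the jig's frame; its axis is the jig's x. Between two steel cheeks 32 mm over all, up to 58 mm above the table.
- clamp_arm (a point): End of the clamp's steel arm, 91 mm from the hinge; moves with it. Arm 14 mm wide (x), 12 mm thick; its spindle, 80 mm from the hinge, reaches 31 mm below the arm's centre line. To close, push the raised arm to -y with shut fingers from its +y side until it falls, then get out of the handle's way: the handle follows.
- clamp_handle (a point): End of the clamp's rubber handle, a round bar 15 mm thick, 90 mm from the hinge, fixed 60 degrees above the arm; moves with it. Closed, it leans 30 degrees from upright towards -y; open, it points to +y, about 5 degrees above level. To open, push it to +y from its -y side until the clamp falls open.
- shelf: Low plywood board shelf, fixed, in the half without the jig. x is the direction in which the holder is pushed (away from the robot, up to 12 degrees off), y left, z up; origin at table height below the open front of the deck. Deck top at z = 24 mm, x -50 to 280 mm, 136 mm wide. A 45 mm high pile of puzzle boards stands on it from x = 153 mm on.
- shelf_lip (a point): On the deck top at the middle of the lip's front edge (x = 90, z = 24 mm in the shelf's frame, same axes). The aluminium lip bridges the deck from there to x = 135 mm, its underside 10 mm and top 15 mm above the deck; the opening below is 102 mm wide between two end blocks 16 mm high.
- stop (a joint): Travel (m) of the spring stop hidden under the lip: a bar 90 mm wide, its face 11 mm behind the lip's front edge at 0, yielding along the shelf's +x to 0.014 = fully home (leading edge of the holder 25 mm behind the lip's front edge, so its origin 15 mm before that edge). Pushes back with 3 N at first, 8 N fully home, then solid; no latch.
- glue: Bystander, loose, to be left alone: closed white glue bottle, 48 mm across, 130 mm tall, at the back in the middle.
- pieces: Bystander, loose, to be left alone: small pile of loose wooden puzzle pieces, about 65 x 44 mm, 27 mm high, between the jig and the shelf.
- tape: Bystander, loose, to be left alone: cardboard tape ring, 64 mm across, 20 mm high, lying on the pile of puzzle boards on the shelf.
- mallet: Bystander, loose, to be left alone: hammer with a wooden handle, lying on the right.
- brush: Bystander, loose, to be left alone: flat brush lying on the left.
- mug: Bystander, loose, to be left alone: white mug, 76 mm across, 90 mm tall, back right.
- driver: Bystander, loose, to be left alone: screwdriver, 160 mm long, lying in the middle, between the jig and the shelf.
Not all that is in view belongs to the job. What is shaped like the holder but green is not meant.

How it is judged:
By the outcome, as a careful person would: the job done as asked, in the order asked, and still so for the second after the job is handed in, while the arm keeps its last pose, push and grip.
It also fails if it takes over 58 s, if anything falls off the work surface, if the arm or the gripper's body presses on something with over 40 N, if the wrist force passes 120 N, or if a joint passes its speed limit or range.

## Robot

A 6-joint arm with a two-finger parallel gripper is mounted at the origin on the work surface. World frame = base frame: x ahead of the robot, y to its left, z up, the work surface at z = 0. Lengths are in m, angles in rad, forces in N, time in s.
With the tool pointing down it reaches from about 0.25 to 0.775 m from the base axis. Payload 4 kg.
Tool frame: the origin (TCP) lies midway between the tips of the shut fingers; the grasp point (between the pads) lies 19 mm behind it; x points along the fingers, y is the direction in which the jaws open and shut, and the axes are right-handed (so a half turn about x gives the same grasp; the last joint's range is limited). The gripper opens to 94 mm and grips with 3 to 60 N. Pads are 16 mm wide; open, the fingers measure 119 mm over their backs; the gripper's body (75 mm by 177 mm) begins 78 mm behind the grasp point.
Start: joints at [-1.317, 0.087, 1.371, -0, 1.684, -0.103], TCP at [0.192, -0.515, 0.176] pointing down, gripper open.
Joint ranges: [-3.1, 3.1], [-0.76, 2.03], [0.27, 2.55], [-1.08, 4.22], [0.17, 2.65], [-2.57, 2.57]. Speed limits (rad/s): [2.79, 2.79, 3.14, 3.14, 3.14, 3.14].

## Interface

Orientations are given as a rotation vector (axis times angle).
In Python, from rig import sensors, cams, env gives the robot as it stands. The module is installed in compiled form; this text tells all that it offers.
- The arm moves only by the shell command python3 -m pendant 'ROWS' [FORCE]. ROWS is JSON, a list of rows, each a list of 3 entries, a list of its own where there are three numbers: the shift along the world's x, y, z in cm, then the turn, a rotation vector about the world's x, y, z in rad, then the gripper's target within -1 to 1 (fully open at 1, half-way at 0, shut at -1). A call has 1 to 20 rows; each row is the pose to reach, as a shift and turn from the pose measured when the call began; what a row does not reach only later rows make up. A row lasts 1/8 s, in which the tool goes at most 62.5 mm and 10.7 degrees, less where a joint would pass 70% of its speed; a pose out of reach is approached as far as the arm can. A call with a gripper value outside its range is refused whole. The fingers move at their own pace and stop on an object; FORCE is the grip in N (left out, the last holds). Time passes only in rows, so rows that repeat a pose let the fingers close. It gives the time, the measured TCP pose, the force and the opening at its end, in the units of the state.
- sensors.get_obs(): the state, without advancing time (a new reading comes with each control period).
- cams.camera(name): name is "side" or "top"; returns a dict with "image" (480x640x3 uint8, red, green, blue), "fx", "fy", "cx", "cy" (pixels), "pose" (4x4, takes a point from camera to world coordinates). Camera axes: x right, y down, z forward; pixel columns grow to the right and rows downward; lengths in m; the calibration is good to about 2 mm. A picture is of the moment at which its call begins. There is no depth.
- env.sign_off(): hands the job in, once; it reports no verdict.
The state is a dict: "t": time; "qpos": joint angles; "joint_velocities": joint speeds; "effort": joint torques, N m; "position": TCP position; "tcp_rot": TCP orientation; "wrist_force": force on the tool from outside, world axes, zero at the start; "moment": the same for the moment, N m; "opening": finger opening in m.
Only numpy, scipy, OpenCV 4.12 (cv2) and the standard library are available. Lean on these libraries where they do the work, as an engineer would, in place of code of your own. Each camera call takes 0.05 s, during which the arm holds its last target.

## Working session

There is one attempt and no reset: what is moved stays moved. The work goes in short steps, Python scripts to look and compute and a shell command to move; the robot and the scene stay as the last step left them, time stands still between calls to the robot, and variables do not carry over. Pictures are saved under pics/ and viewed, and the job is handed in when it is done.

```bash
mkdir -p pics
cat > h.py <<'E'
import numpy as np, cv2
from rig import sensors,cams,env
def cap(n):
    c=cams.camera(n); return c
def px(c,p):
    T=np.linalg.inv(np.array(c['pose'])); q=T[:3,:3]@np.array(p,float)+T[:3,3]
    return np.array([c['fx']*q[0]/q[2]+c['cx'],c['fy']*q[1]/q[2]+c['cy']])
def ray(c,u,v):
    P=np.array(c['pose']); d=P[:3,:3]@np.array([(u-c['cx'])/c['fx'],(v-c['cy'])/c['fy'],1.]); return P[:3,3],d
def onz(c,u,v,z):
    o,d=ray(c,u,v); return o+d*(z-o[2])/d[2]
def save(c,f,box=None,s=1):
    im=c['image'][:,:,::-1]
    if box: x0,y0,x1,y1=box; im=im[y0:y1,x0:x1]
    im=cv2.resize(im,None,fx=s,fy=s,interpolation=cv2.INTER_CUBIC); cv2.imwrite('pics/'+f,im)
E
python3 - <<'E'
from h import *
np.set_printoptions(precision=4,suppress=True)
for n in('top','side'):
    c=cap(n); save(c,n+'0.png'); print(n,c['fx'],c['cx'],c['cy'],np.array(c['pose']))
o=sensors.get_obs(); print(o)
E
```

```text
top 523.348240938832 325.9658608572284 246.4886086240075 [[-0.0023 -0.9853  0.1706  0.3485]
 [-1.      0.0018 -0.0031  0.0097]
 [ 0.0027 -0.1706 -0.9853  1.6412]
 [ 0.      0.      0.      1.    ]]
side 550.354792599094 317.3458675484932 237.24064945747116 [[-0.8898 -0.223   0.3981  0.0853]
 [-0.4559  0.4712 -0.7551  0.9606]
 [-0.0192 -0.8534 -0.5209  0.7711]
 [ 0.      0.      0.      1.    ]]
{'t': 0.1, 'qpos': array([-1.3171,  0.0879,  1.3721,  0.    ,  1.6836, -0.1031]), 'joint_velocities': array([ 0.0024, -0.0018, -0.0034,  0.0006, -0.0011, -0.0002]), 'effort': array([  0.0025, -34.1252, -30.3301,   0.072 ,   0.0304,  -0.0001]), 'position': array([ 0.192 , -0.5148,  0.1752]), 'tcp_rot': array([ 2.0278,  0.3677, -2.028 ]), 'wrist_force': array([-0.5491, -0.3252,  0.5875]), 'moment': array([0.0092, 0.0092, 0.0141]), 'opening': 0.09400978979362153}
```

View pics/top0.png

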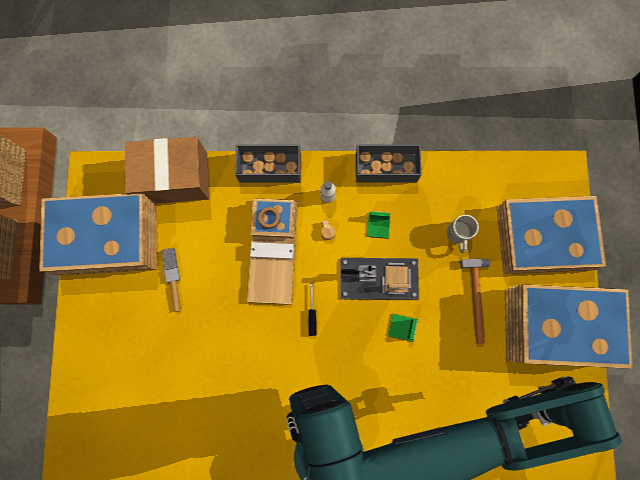

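View pics/side0.png

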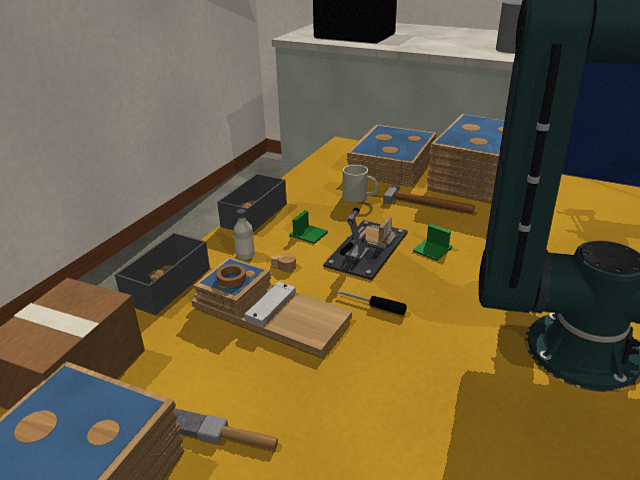

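Candidates for the holder: wooden piece in the jig, top (398,278) / side (380,235). The lookalikes are green at top (378,224) and (403,327). The pieces are at (328,230). By the description it's the wooden one in the jig. I'll check it in a close crop.

Run:
```python
from h import *
a=cap('top'); save(a,'t1.png',(320,240,440,320),6); save(a,'t2.png',(235,190,345,345),3.8)
b=cap('side'); save(b,'s1.png',(310,190,430,290),6); save(b,'s2.png',(180,230,410,370),3.4)
```

```text
(no output)
```

View pics/t1.png

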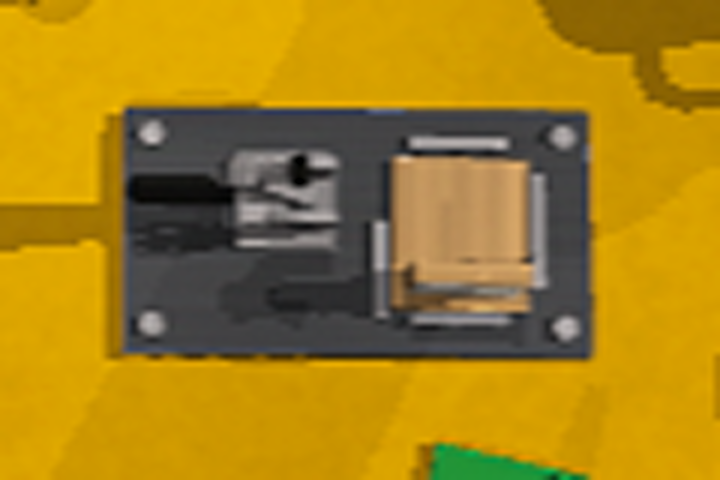

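View pics/s1.png

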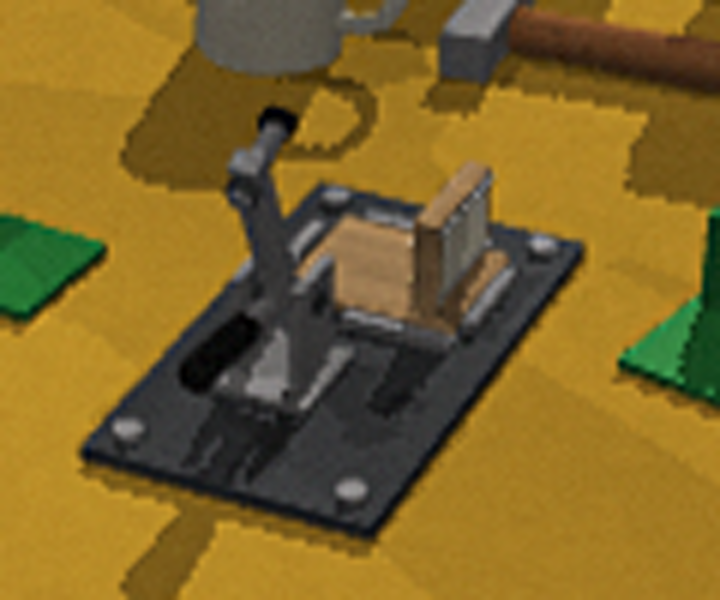

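View pics/t2.png

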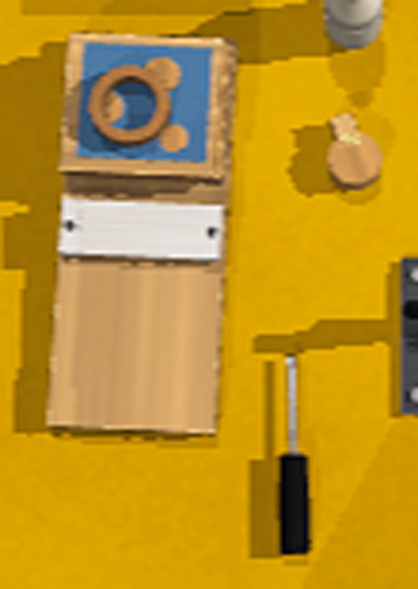

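View pics/s2.png

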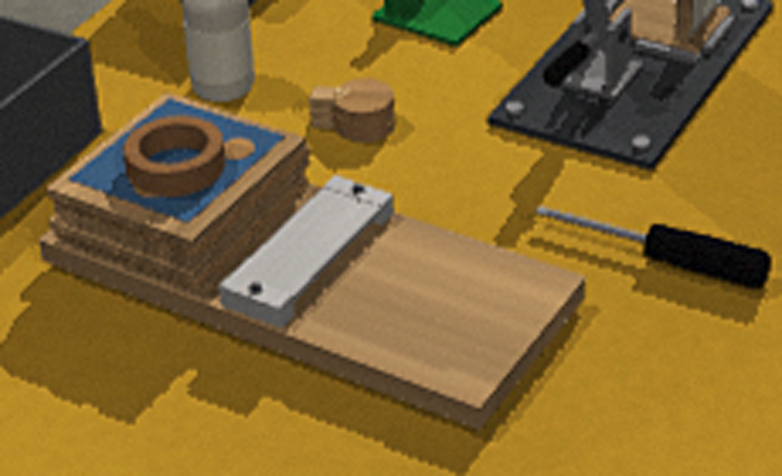

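The crops show the wooden holder in the jig, panel near the robot. The clamp is open: arm up and handle out to the left. The shelf's open end faces the robot.

```bash
cat > meas.py <<'E'
from h import *
np.set_printoptions(precision=4,suppress=True)
a=cap('top'); im=a['image']; hsv=cv2.cvtColor(im,cv2.COLOR_RGB2HSV)
# jig: dark/low-sat region
m=np.zeros((480,640),np.uint8); r=(slice(245,310),slice(330,430))
b=im.astype(int)
m[r]=((b[:,:,0]-b[:,:,2]<40)*255)[r]
cs=max(cv2.findContours(m,0,2)[0],key=cv2.contourArea)
def fit(cs,z):
    hull=cv2.convexHull(cs)[:,0,:]
    P=np.array([onz(a,u,v,z)[:2] for u,v in cs[:,0,:]],np.float32)
    R=cv2.minAreaRect(P); return R,cv2.boxPoints(R)
R,B=fit(cs,.008); print('jig',R); print(B)
print('jig px',cv2.minAreaRect(cs))
# holder wood inside jig
m=np.zeros((480,640),np.uint8); r=(slice(262,300),slice(380,414)); m[r]=((b[:,:,0]-b[:,:,2]>35)*255)[r]
cs=max(cv2.findContours(m,0,2)[0],key=cv2.contourArea); R,B=fit(cs,.014);print('holder',R);print(B)
# lip
m=np.zeros((480,640),np.uint8); r=(slice(238,262),slice(240,305)); m[r]=((hsv[:,:,1]<40)&(hsv[:,:,2]>150))[r]*255
cs=max(cv2.findContours(m,0,2)[0],key=cv2.contourArea); R,B=fit(cs,.039);print('lip',R);print(B)
# deck
s=hsv
m=np.zeros((480,640),np.uint8); r=(slice(256,306),slice(240,305)); m[r]=((hsv[:,:,1]<175)&(hsv[:,:,2]>140))[r]*255
cs=max(cv2.findContours(m,0,2)[0],key=cv2.contourArea); R,B=fit(cs,.024);print('deck',R);print(B)
E
python3 meas.py
```

```text
jig ((0.5299943685531616, -0.16226603090763092), (0.2398461252450943, 0.1293412148952484), 89.589111328125)
[[ 0.4645 -0.2817]
 [ 0.5938 -0.2826]
 [ 0.5955 -0.0428]
 [ 0.4662 -0.0419]]
jig px ((379.0, 278.5), (41.0, 76.0), 90.0)
holder ((0.5285638570785522, -0.21494057774543762), (0.07210611552000046, 0.07842695713043213), 89.88358306884766)
[[ 0.4893 -0.2509]
 [ 0.5677 -0.2511]
 [ 0.5679 -0.179 ]
 [ 0.4894 -0.1788]]
lip ((0.6152963638305664, 0.17320480942726135), (0.1305694729089737, 0.044807564467191696), 87.25517272949219)
[[0.5898 0.1091]
 [0.6345 0.1069]
 [0.6408 0.2373]
 [0.596  0.2395]]
deck ((0.5273537635803223, 0.17703410983085632), (0.13765117526054382, 0.14799262583255768), 87.64063262939453)
[[0.4506 0.1113]
 [0.5985 0.1052]
 [0.6041 0.2428]
 [0.4563 0.2488]]
```

Run:
```python
from h import *
from scipy.spatial.transform import Rotation as R
np.set_printoptions(precision=4,suppress=True)
o=sensors.get_obs(); print(R.from_rotvec(o['tcp_rot']).as_matrix(), o['qpos'],o['position'])
a=cap('top');b=cap('side')
print('handle tip',onz(a,320+130/6,240+188/6,.053),'handle root',onz(a,320+225/6,240+190/6,.05))
for z in(.12,.127,.135): print('armend',onz(a,320+300/6,240+168/6,z),)
H=np.array([.545,-.130,.045])
for th in(2.0,):
  for n,c in(('t',a),('s',b)):
    print(n,'arm',px(c,H+.091*np.array([0,-np.cos(th),np.sin(th)])),'handle',px(c,H+.09*np.array([0,-np.cos(th+1.047),np.sin(th+1.047)])))
# panel top edge corner predicted
for n,c in(('t',a),('s',b)):
  for y in(-.03,.03): print(n,'panel',px(c,[.5286-.025,-.215+y,.06]))
```

```text
[[-0.0003  0.3493 -0.937 ]
 [ 0.001  -0.937  -0.3493]
 [-1.     -0.001  -0.0001]] [-1.3171  0.0876  1.3714 -0.      1.6836 -0.1031] [ 0.192  -0.5151  0.1756]
handle tip [ 0.5464 -0.0431  0.053 ] handle root [ 0.5457 -0.0917  0.05  ]
armend [ 0.5477 -0.124   0.12  ]
armend [ 0.5468 -0.1233  0.127 ]
armend [ 0.5458 -0.1226  0.135 ]
t arm [359.3227 268.6039] handle [340.7928 271.772 ]
s arm [352.2265 216.4847] handle [342.9455 253.2624]
t panel [408.4929 284.958 ]
t panel [388.6926 284.9976]
s panel [389.9963 216.5166]
s panel [381.6058 226.9443]
```

```bash
python3 -m pendant '[[[4,5,1.5],[0,0,0.15],-1],[[8,10,3],[0,0,0.3],-1],[[12,15,3],[0,0,0.45],-1],[[16,20,3],[0,0,0.6],-1],[[20,25,3],[0,0,0.76],-1],[[24,30,3],[0,0,0.91],-1],[[28,35,3],[0,0,1.06],-1],[[32,40.5,3],[0,0,1.215],-1],[[35.3,45,3],[0,0,1.215],-1],[[35.3,45,3],[0,0,1.215],-1],[[35.3,45,-1],[0,0,1.215],-1],[[35.3,45,-6.6],[0,0,1.215],-1],[[35.3,45,-6.6],[0,0,1.215],-1]]' 20
python3 - <<'E'
from h import *
a=cap('top');save(a,'t3.png',(320,200,440,320),5);b=cap('side');save(b,'s3.png',(310,130,430,290),3.7)
E
```

```text
t: 1.98
position: [0.5398, -0.0649, 0.1037]
tcp_rot: [1.204, 1.221, -1.218]
wrist_force: [-0.3, 0.4, 0.4]
opening: 0.0004
```

View pics/s3.png

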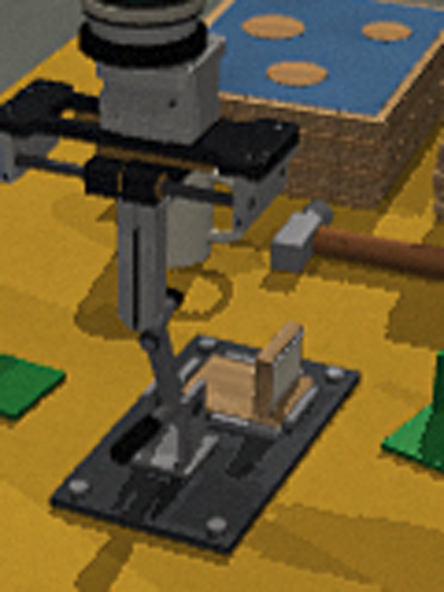

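View pics/t3.png

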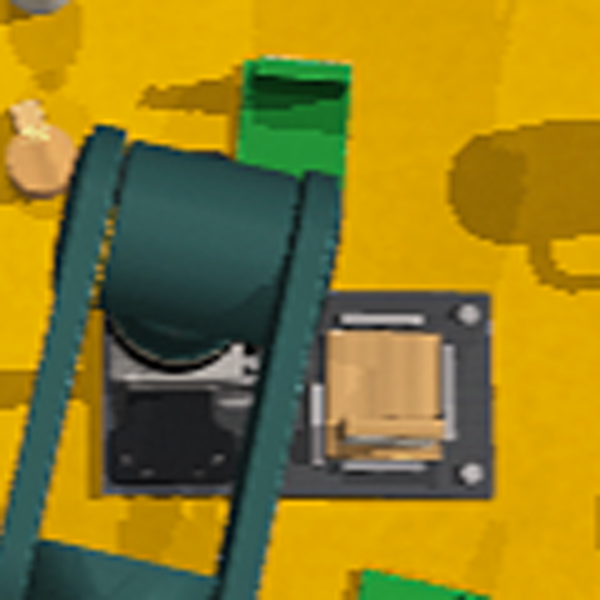

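```bash
python3 -c "
from h import *
o=sensors.get_obs();print(o['position'],o['tcp_rot'],o['wrist_force'],o['t'])"
python3 -m pendant '[[[0.3,-1.5,0.3],[0,0,0],-1],[[0.3,-3,0.4],[0,0,0],-1],[[0.3,-4,0.4],[0,0,0],-1],[[0.3,-5,0.4],[0,0,0],-1],[[0.3,-5.8,0.4],[0,0,0],-1],[[0.3,-6.5,0.4],[0,0,0],-1],[[0.3,-7.2,0.4],[0,0,0],-1],[[0.3,-7.2,4],[0,0,0],-1],[[0.3,-7.2,8],[0,0,0],-1],[[0.3,-7.2,9],[0,0,0],-1]]'
python3 - <<'E'
from h import *
b=cap('side');save(b,'s4.png',(310,130,430,290),3.7)
E
```

```text
[ 0.54537046 -0.06604091  0.11126112] [ 1.20913991  1.20856745 -1.2089938 ] [ 0.11232509 -0.71144405  0.61273896] 2.075
t: 3.32
position: [0.5498, -0.1386, 0.2046]
tcp_rot: [1.21, 1.203, -1.206]
wrist_force: [-0.1, 0.7, -0.5]
opening: 0.0005
```

View pics/s4.png

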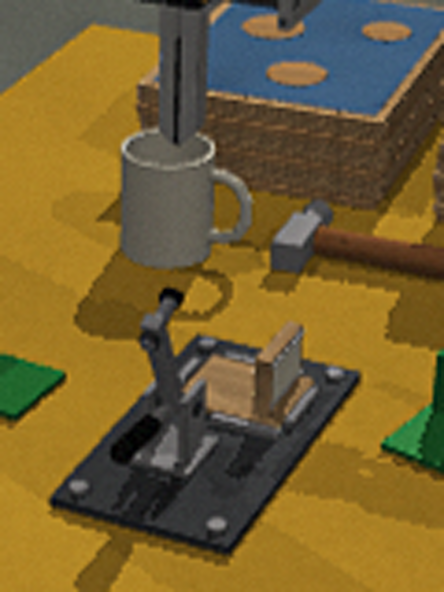

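The clamp is still open: its arm end is at about crop (160,325). The push lagged and I lifted too early. I'll repeat it lower, with a hold at the end.

```bash
python3 -c "
from h import *
o=sensors.get_obs();print(o['position'],o['tcp_rot'],o['wrist_force'],o['t'])"
python3 -m pendant '[[[-0.3,4,0],[0,0,0],-1],[[-0.3,7.5,-2],[0,0,0],-1],[[-0.3,7.8,-6],[0,0,0],-1],[[-0.3,7.8,-10],[0,0,0],-1],[[-0.3,7.8,-10.4],[0,0,0],-1],[[-0.3,7.8,-10.4],[0,0,0],-1]]'; python3 -c "
from h import *
b=cap('side');o=sensors.get_obs();print(o['position'],o['tcp_rot'],o['wrist_force'],o['t'])"
```

```text
[ 0.54964975 -0.13851907  0.20419577] [ 1.21003918  1.20371651 -1.2060638 ] [-0.45492466  0.03395795  0.18598018] 3.375
t: 4.12
position: [0.5465, -0.0606, 0.1]
tcp_rot: [1.21, 1.204, -1.207]
wrist_force: [0.2, -0.8, 0.2]
opening: 0.0002
[ 0.54739392 -0.06079005  0.10136998] [ 1.21071413  1.20206883 -1.20507704] [ 0.78157786 -0.14981585 -0.08850964] 4.175
```

```bash
python3 -m pendant '[[[0,-2,0],[0,0,0],-1],[[0,-4,0],[0,0,0],-1],[[0,-5,0],[0,0,0],-1],[[0,-6,0.2],[0,0,0],-1],[[0,-7,0.4],[0,0,0],-1],[[0,-7.6,0.6],[0,0,0],-1],[[0,-8,0.8],[0,0,0],-1]]'
python3 - <<'E'
from h import *
b=cap('side');save(b,'s5.png',(310,130,430,290),3.7)
o=sensors.get_obs();print(o['position'],o['wrist_force'],o['t'])
E
python3 -m pendant '[[[0,-0.4,3],[0,0,0],-1],[[0,-0.4,7],[0,0,0],-1],[[0,-0.4,10],[0,0,0],-1]]'
python3 - <<'E'
from h import *
b=cap('side');save(b,'s6.png',(310,130,430,290),3.7)
E
```

```text
t: 5.05
position: [0.5472, -0.1412, 0.1091]
tcp_rot: [1.211, 1.203, -1.206]
wrist_force: [-0.2, -0.1, -1.4]
opening: 0.0004
[ 0.54744842 -0.14157607  0.10958337] [ 0.17579237 -1.62368558  0.92852746] 5.1
t: 5.48
position: [0.5477, -0.1455, 0.2114]
tcp_rot: [1.211, 1.2, -1.205]
wrist_force: [0.3, 0.6, -0.4]
opening: 0.0007
```

View pics/s5.png

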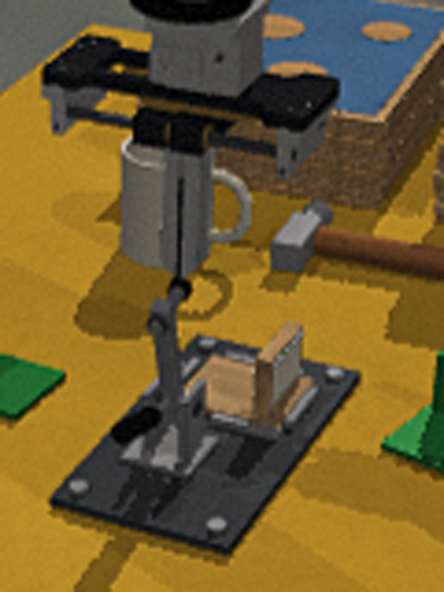

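View pics/s6.png

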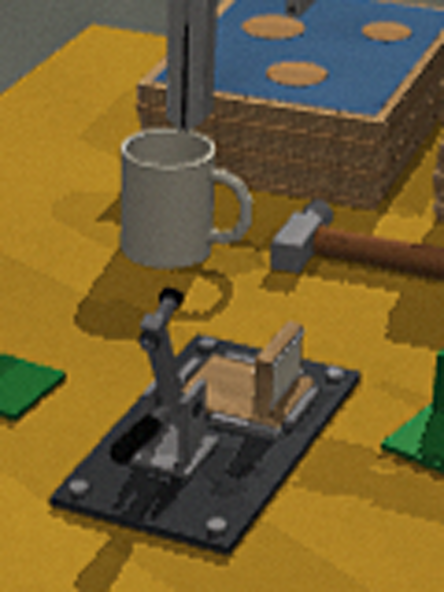

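Run:
```python
from h import *
b=cap('side')
f=lambda p:(px(b,p)-[310,130])*3.7
H=np.array([.545,-.130,.045])
print('tip',f([.5474,-.1416,.1096]))
for th in(2,1.9,1.8,1.7,1.6,1.5):
  print(th,'arm',f(H+.091*np.array([0,-np.cos(th),np.sin(th)])),'handle',f(H+.09*np.array([0,-np.cos(th+1.047),np.sin(th+1.047)])))
```

```text
tip [182.78235355 310.18260425]
2 arm [156.23807583 319.99352258] handle [121.89832797 456.07076887]
1.9 arm [161.63875497 309.66961576] handle [122.81699734 443.46788007]
1.8 arm [167.16246966 300.38430201] handle [124.31718789 430.35789085]
1.7 arm [172.74489097 292.23087535] handle [126.38507666 416.892039  ]
1.6 arm [178.32248694 285.28600383] handle [128.99892937 403.22808283]
1.5 arm [183.8334664  279.60928938] handle [132.12934901 389.52767987]
```

Run:
```python
from h import *
b=cap('side');save(b,'s7.png',(310,70,430,290),2.7)
f=lambda p:(px(b,p)-[310,130])*3.7
print('s3 tip',f([.5445,-.066,.110]), 's6 tip', f([.5477,-.1455,.2114]),'s4',f([.5498,-.1386,.2046]))
o=sensors.get_obs();print(o['position'])
```

```text
s3 tip [139.89734053 362.46726066] s6 tip [188.03016872 168.96622678] s4 [180.54030618 182.16755099]
[ 0.54844457 -0.14571408  0.21141889]
```

Run:
```python
import cv2
im=cv2.imread('pics/s5.png')[230:480,80:280]; cv2.imwrite('pics/s5b.png',cv2.resize(im,None,fx=2.3,fy=2.3,interpolation=2))
im=cv2.imread('pics/s3.png')[230:480,80:280]; cv2.imwrite('pics/s3b.png',cv2.resize(im,None,fx=2.3,fy=2.3,interpolation=2))
```

```text
(no output)
```

View pics/s5b.png

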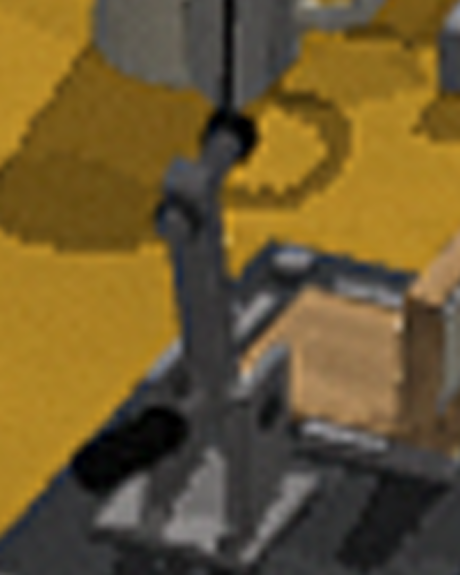

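View pics/s3b.png

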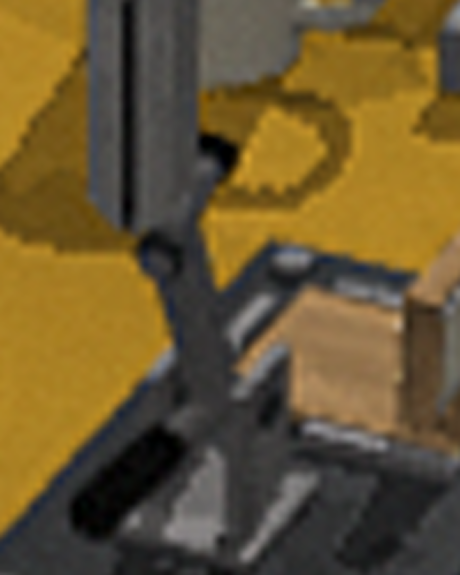

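View pics/s7.png

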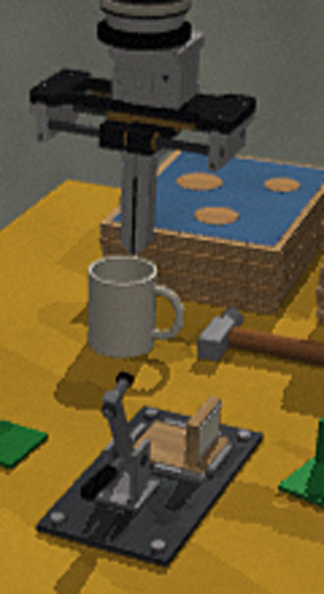

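```bash
python3 -m pendant '[[[-0.3,4,0],[0,0,0],-1],[[-0.3,8,-2],[0,0,0],-1],[[-0.3,8.2,-7],[0,0,0],-1],[[-0.3,8.2,-12],[0,0,0],-1],[[-0.3,8.2,-12.4],[0,0,0],-1],[[-0.3,8.2,-12.4],[0,0,0],-1]]'
python3 - <<'E'
from h import *
b=cap('side');save(b,'s8.png',(320,180,420,260),8)
f=lambda p:(px(b,p)-[320,180])*8
o=sensors.get_obs();print(o['position'],o['wrist_force'],f(o['position']),f(o['position']+[0,0,.019]))
E
```

```text
t: 6.38
position: [0.5454, -0.0638, 0.0875]
tcp_rot: [1.211, 1.198, -1.203]
wrist_force: [0.1, 0.3, 0.7]
opening: 0.0003
[ 0.54654659 -0.06406699  0.08908664] [0.19033145 0.40309506 0.12733409] [212.85753851 445.68146459] [213.40538431 390.78721768]
```

View pics/s8.png

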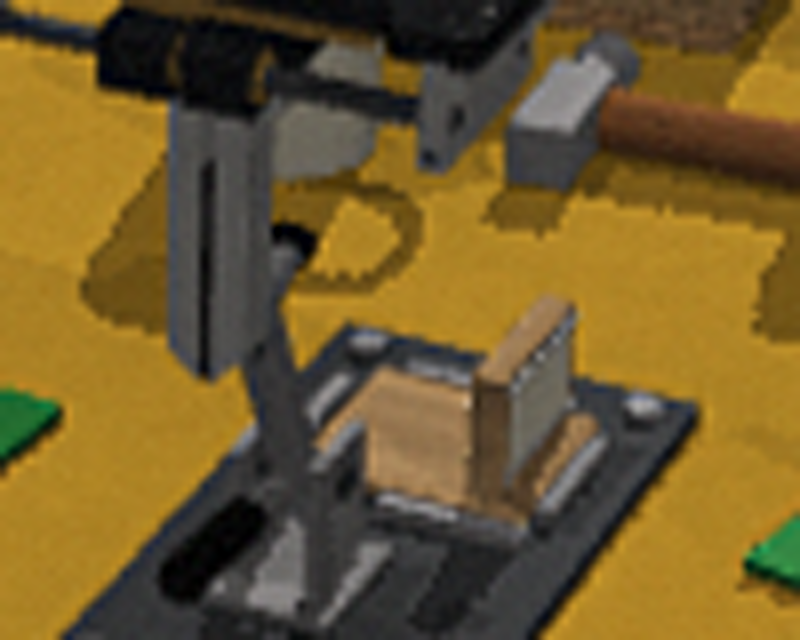

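The visible fingertip at crop (215,365) sits about 27 mm above the reported TCP projection at (213,446). This explains why the earlier pushes slid over the arm end. I'll go 2.5 cm lower and push.

```bash
python3 -m pendant '[[[0,0,-2.5],[0,0,0],-1],[[0,-2,-2.5],[0,0,0],-1],[[0,-4,-2.5],[0,0,0],-1],[[0,-5,-2.5],[0,0,0],-1],[[0,-6,-2.3],[0,0,0],-1],[[0,-6.6,-2],[0,0,0],-1]]'
python3 - <<'E'
from h import *
b=cap('side');save(b,'s9.png',(320,180,420,260),8)
o=sensors.get_obs();print(o['position'],o['wrist_force'],o['t'])
E
```

```text
t: 7.18
position: [0.5465, -0.131, 0.0694]
tcp_rot: [1.213, 1.195, -1.202]
wrist_force: [-0.5, 0.1, 1.5]
opening: 0.0007
[ 0.5468113  -0.13218994  0.06992747] [-0.6647612  -3.9697874   0.44956395] 7.225
```

View pics/s9.png

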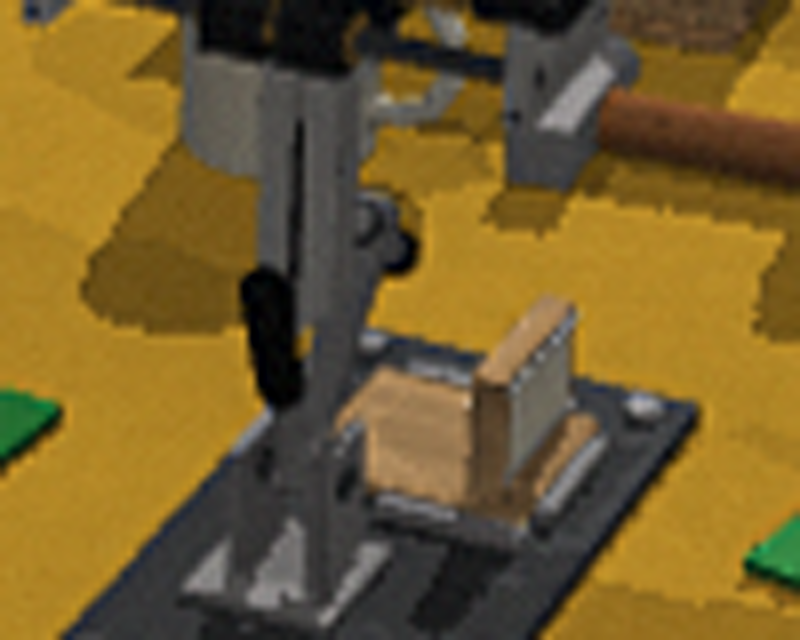

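The arm is over centre, with the spindle at crop (395,235), and the handle is following. I'll lift clear now.

```bash
python3 -m pendant '[[[0,-0.3,5],[0,0,0],-1],[[0,-0.3,10],[0,0,0],-1],[[0,-0.3,12],[0,0,0],-1],[[0,-0.3,12],[0,0,0],-1],[[0,-0.3,12],[0,0,0],-1]]'
python3 - <<'E'
from h import *
b=cap('side');save(b,'s10.png',(320,140,420,260),5)
o=sensors.get_obs();print(o['position'],o['wrist_force'],o['t'])
E
```

```text
t: 7.85
position: [0.5462, -0.1347, 0.1883]
tcp_rot: [1.211, 1.195, -1.204]
wrist_force: [-0.5, -0.7, 0.0]
opening: 0.0004
[ 0.54593377 -0.13469609  0.18786132] [-1.01327606  0.20912107 -0.41458897] 7.9
```

View pics/s10.png

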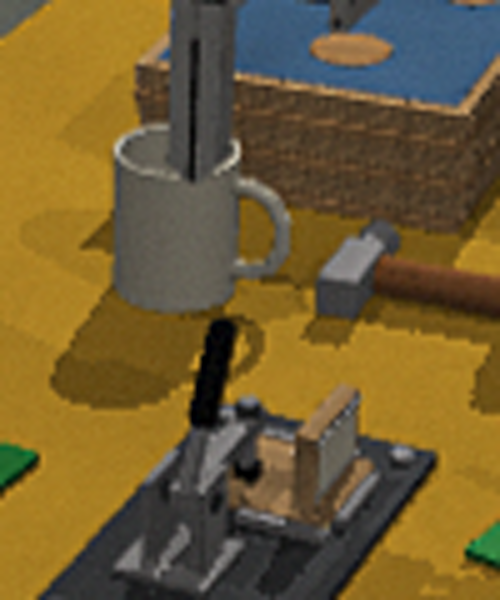

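The clamp is closed with the spindle foot on the plate at crop (247,468). I'll move to the -y side of the handle while it rests.

```bash
python3 -m pendant '[[[0,-4,0],[0,0,0],-1],[[0,-8,0],[0,0,0],-1],[[0,-8.3,0],[0,0,0],-1],[[0,-8.3,-5],[0,0,0],-1],[[0,-8.3,-10],[0,0,0],-1],[[0,-8.3,-11.3],[0,0,0],-1],[[0,-8.3,-11.3],[0,0,0],-1],[[0,-8.3,-11.3],[0,0,0],-1],[[0,-8.3,-11.3],[0,0,0],-1],[[0,-8.3,-11.3],[0,0,0],-1]]'
python3 - <<'E'
from h import *
b=cap('side');save(b,'s11.png',(320,140,440,260),5)
o=sensors.get_obs();print(o['position'],o['wrist_force'],o['t'])
E
```

```text
t: 9.15
position: [0.5467, -0.2181, 0.0763]
tcp_rot: [1.211, 1.193, -1.203]
wrist_force: [0.4, 0.5, -1.1]
opening: 0.0003
[ 0.54648239 -0.217992    0.07599213] [0.00679621 0.204681   0.40125623] 9.2
```

View pics/s11.png

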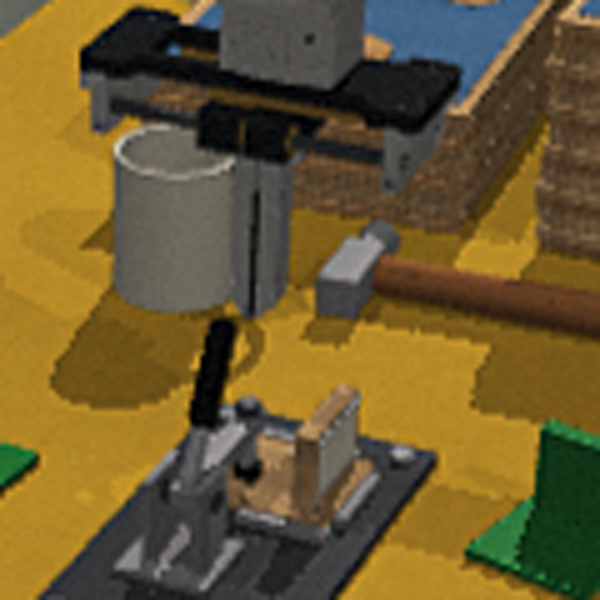

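```bash
python3 -m pendant '[[[0,2,0],[0,0,0],-1],[[0,3.5,-0.2],[0,0,0],-1],[[0,5,-0.4],[0,0,0],-1],[[0,6.5,-0.6],[0,0,0],-1],[[0,8,-0.8],[0,0,0],-1],[[0,9.5,-1.2],[0,0,0],-1],[[0,11,-1.8],[0,0,0],-1],[[0,12.5,-2.4],[0,0,0],-1],[[0,14,-2.8],[0,0,0],-1],[[0,15.5,-2.8],[0,0,0],-1],[[0,15.5,-2.8],[0,0,0],-1]]'
python3 - <<'E'
from h import *
b=cap('side');save(b,'s12.png',(320,140,440,260),5)
o=sensors.get_obs();print(o['position'],o['wrist_force'],o['t'])
E
```

```text
t: 10.58
position: [0.5465, -0.0617, 0.0479]
tcp_rot: [1.21, 1.195, -1.202]
wrist_force: [-0.2, 0.2, 0.4]
opening: 0.0004
[ 0.54659674 -0.06245067  0.0481278 ] [-0.25496447 -0.26321229  0.26037634] 10.625
```

View pics/s12.png

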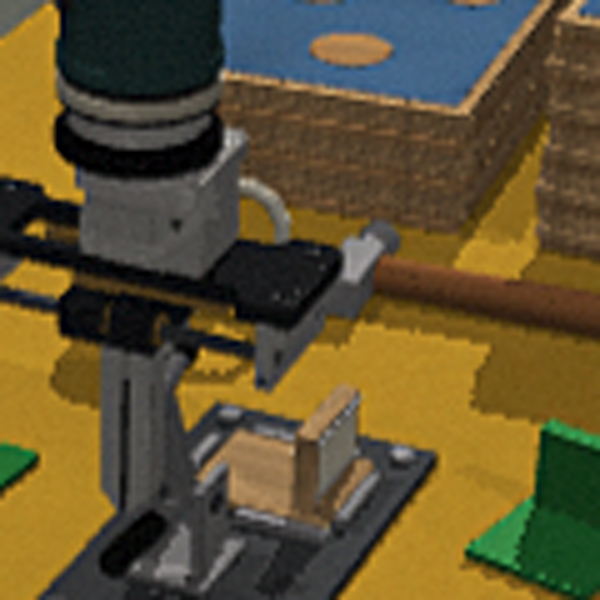

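The clamp is open again, with its handle level and arm past upright. I'll lift and go above the panel with the jaws half open.

```bash
python3 -m pendant '[[[0,0,5],[0,0,0],-1],[[0,0,10],[0,0,0],-1],[[0,-2,14],[0,0,0],-1],[[-1,-6,15],[0,0,0],0],[[-3,-10,15],[0,0,0],0],[[-4.3,-15,15],[0,0,0],0],[[-4.3,-15.2,15],[0,0,0],0],[[-4.3,-15.2,10],[0,0,0],0],[[-4.3,-15.2,5],[0,0,0],0],[[-4.3,-15.2,4],[0,0,0],0],[[-4.3,-15.2,4],[0,0,0],0]]'
python3 - <<'E'
from h import *
from scipy.spatial.transform import Rotation as R
np.set_printoptions(precision=4,suppress=True)
b=cap('side');save(b,'s13.png',(320,140,440,260),5)
o=sensors.get_obs();print(o['position'],o['opening'],o['t'],(px(b,o['position'])-[320,140])*5)
print(R.from_rotvec(o['tcp_rot']).as_matrix())
a=cap('top');save(a,'t13.png',(330,230,430,350),5)
E
```

```text
t: 12.0
position: [0.504, -0.2142, 0.0887]
tcp_rot: [1.21, 1.194, -1.202]
wrist_force: [-0.1, 0.7, 1.0]
opening: 0.0467
[ 0.5049 -0.2148  0.0902] 0.047268564645321524 12.05 [329.4404 356.7531]
[[ 0.016   0.9999  0.0006]
 [-0.0088  0.0008 -1.    ]
 [-0.9998  0.016   0.0088]]
```

View pics/s13.png

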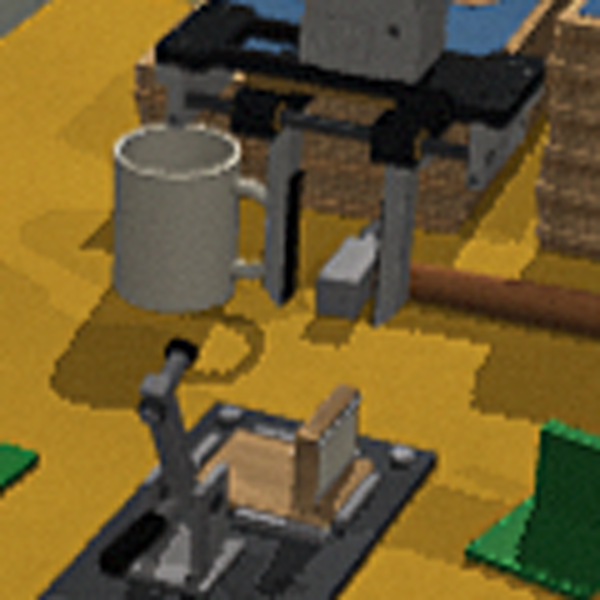

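View pics/t13.png

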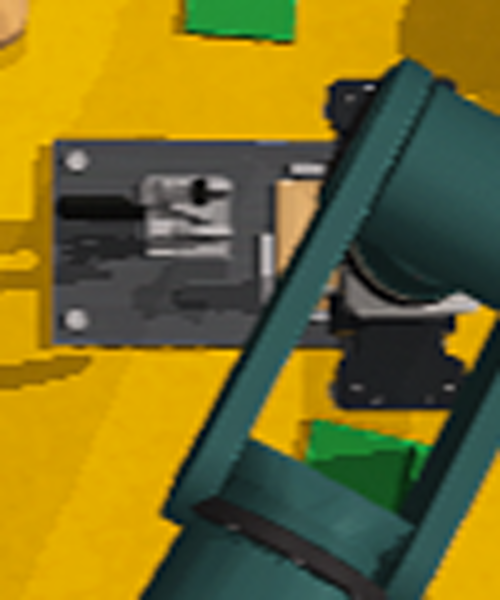

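Run:
```python
from h import *
a=cap('top')
for z in(.187,.21,.24):
  for dx in(.0885,-.0885):
    for dy in (.0375,-.0375): print(z,dx,dy,(px(a,[.5049+dx,-.2148+dy,z])-[330,230])*5)
b=cap('side')
from scipy.optimize import least_squares
# visible tip corners -> z for fingers at known x,y
for dz in(0,.01,.02,.025,.03): print(dz,[(px(b,[.5049+s*.0297,-.2148,.0902+dz])-[320,140])*5 for s in(1,-1)])
```

```text
0.187 0.0885 0.0375 [303.41152881  93.9673958 ]
0.187 0.0885 -0.0375 [436.37025692  93.73017132]
0.187 -0.0885 0.0375 [310.90098404 410.02245007]
0.187 -0.0885 -0.0375 [446.6365218  409.72971547]
0.21 0.0885 0.0375 [308.57321816  87.0781955 ]
0.21 0.0885 -0.0375 [443.60514814  86.83836678]
0.21 -0.0885 0.0375 [316.29158357 408.02260298]
0.21 -0.0885 -0.0375 [454.18852792 407.72553006]
0.24 0.0885 0.0375 [315.55293106  77.76251666]
0.24 0.0885 -0.0375 [453.38821911  77.51922004]
0.24 -0.0885 0.0375 [323.58642651 405.31630467]
0.24 -0.0885 -0.0375 [464.4082387  405.01337717]
0 [array([275.48072478, 344.93253682]), array([384.44829261, 368.62852407])]
0.01 [array([276.17061498, 327.82692236]), array([385.55762305, 351.32103325])]
0.02 [array([276.86560041, 310.59497331]), array([386.67528621, 333.8835376 ])]
0.025 [array([277.21502151, 301.93118514]), array([387.23727195, 325.11557935])]
0.03 [array([277.56573772, 293.23528491]), array([387.80137631, 316.3145668 ])]
```

Reported z is about 25 mm below the true fingertip: visible tips at crop (282,300) and (392,322) against the projected (275,345) and (384,369). Horizontal agreement is within about 3 mm. I'll descend using the visual height, square up the tilt and grip.

```bash
python3 -m pendant '[[[-0.1,0.1,-3],[0.009,0.016,0],0],[[-0.1,0.1,-6],[0.009,0.016,0],0],[[-0.1,0.1,-7.5],[0.009,0.016,0],0],[[-0.1,0.1,-8.2],[0.009,0.016,0],0],[[-0.1,0.1,-8.2],[0.009,0.016,0],0]]'
python3 - <<'E'
from h import *
b=cap('side');save(b,'s14.png',(340,160,440,260),6)
o=sensors.get_obs();print(o['position'],o['tcp_rot'],o['opening'],o['wrist_force'],o['t'])
E
```

```text
t: 12.82
position: [0.5047, -0.2144, 0.0095]
tcp_rot: [1.209, 1.207, -1.208]
wrist_force: [0.2, -0.5, 1.2]
opening: 0.0468
[ 0.50500952 -0.21458312  0.01001932] [ 1.20909398  1.20596976 -1.20731438] 0.04712878246009332 [-0.50566258 -0.56846308 -0.11383312] 12.875
```

View pics/s14.png

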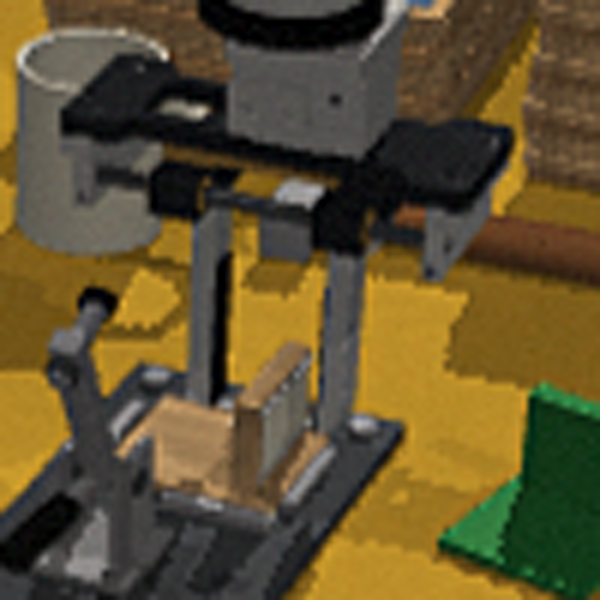

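Run:
```python
from h import *
b=cap('side'); f=lambda p:((px(b,p)-[340,160])*6).round()
for z in (.01,.02,.03,.035,.04,.05): print(z,'front',f([.505+.0297,-.2145,z]),'rear',f([.505-.0297,-.2145,z]))
for y in(-.245,-.185):print('panel top',f([.5036,y,.06]),'base',f([.5036,y,.014]))
for x in(.4886,.5686):
  for y in(-.25,-.18):print('plate',x,y,f([x,y,.014]))
```

```text
0.01 front [204. 454.] rear [331. 484.]
0.02 front [204. 434.] rear [332. 464.]
0.03 front [205. 415.] rear [333. 444.]
0.035 front [206. 405.] rear [334. 435.]
0.04 front [206. 395.] rear [334. 425.]
0.05 front [207. 375.] rear [336. 405.]
panel top [300. 339.] base [295. 429.]
panel top [250. 402.] base [245. 494.]
plate 0.4886 -0.25 [331. 431.]
plate 0.4886 -0.18 [274. 507.]
plate 0.5686 -0.25 [164. 393.]
plate 0.5686 -0.18 [102. 465.]
```

The visible tips match true z of about 0.035, centred on the panel. I'll go 5 mm lower and close.

```bash
python3 -m pendant '[[[-0.1,0,-0.6],[0,0,0],0],[[-0.1,0,-0.6],[0,0,0],-0.5],[[-0.1,0,-0.6],[0,0,0],-1],[[-0.1,0,-0.6],[0,0,0],-1],[[-0.1,0,-0.6],[0,0,0],-1],[[-0.1,0,-0.6],[0,0,0],-1]]' 40
python3 - <<'E'
from h import *
b=cap('side');save(b,'s15.png',(340,160,440,260),6)
o=sensors.get_obs();print(o['position'],o['tcp_rot'],o['opening'],o['wrist_force'],o['t'])
E
```

```text
t: 13.68
position: [0.5042, -0.2147, 0.0043]
tcp_rot: [1.209, 1.205, -1.207]
wrist_force: [-0.2, -0.3, -0.4]
opening: 0.0116
[ 0.50422798 -0.21469539  0.00434871] [ 1.20910483  1.20530207 -1.20702123] 0.01177055649652154 [ 0.42912587 -0.02977022 -0.01080305] 13.725
```

View pics/s15.png

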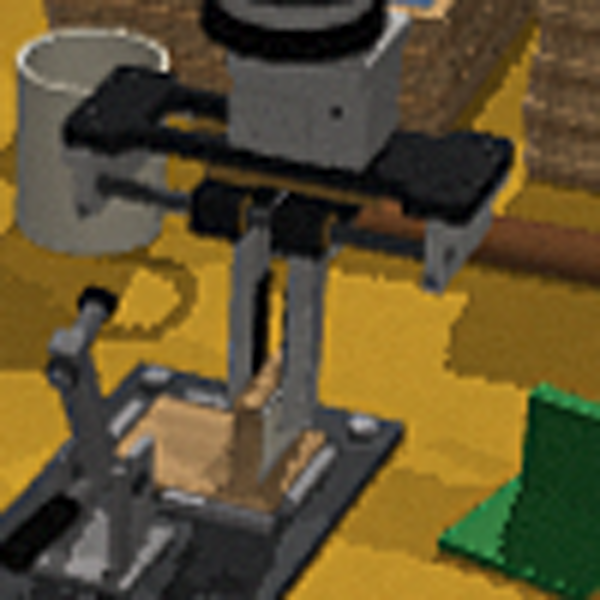

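It's gripped: opening 11.7 mm for the 12 mm panel. I'll lift high over the clamp and carry it to hover before the lip.

```bash
python3 -m pendant '[[[0,0,2],[0,0,0],-1],[[0,0,6],[0,0,0],-1],[[0,0,11],[0,0,0],-1],[[0,0,16],[0,0,0],-1],[[0,2,18],[0,0,0],-1],[[-0.5,7,18],[0,0,0],-1],[[-0.7,12,18],[0,0,0],-1],[[-0.7,17,18],[0,0,-0.01],-1],[[-0.7,22,18],[0,0,-0.02],-1],[[-0.7,27,18],[0,0,-0.03],-1],[[-0.7,32,18],[0,0,-0.042],-1],[[-0.7,37,16],[0,0,-0.042],-1],[[-0.7,39.3,12],[0,0,-0.042],-1],[[-0.7,39.3,8],[0,0,-0.042],-1],[[-0.7,39.3,5],[0,0,-0.042],-1],[[-0.7,39.3,4.5],[0,0,-0.042],-1],[[-0.7,39.3,4.5],[0,0,-0.042],-1]]'
python3 - <<'E'
from h import *
b=cap('side');save(b,'s16.png',(180,190,360,370),4);a=cap('top');save(a,'t16.png',(220,180,350,330),4)
o=sensors.get_obs();print(o['position'],o['tcp_rot'],o['opening'],o['wrist_force'],o['t'])
E
```

```text
t: 15.85
position: [0.4976, 0.1783, 0.0499]
tcp_rot: [1.24, 1.185, -1.238]
wrist_force: [0.6, -0.1, 0.6]
opening: 0.0117
[0.49861789 0.17851296 0.05127025] [ 1.24232892  1.18325748 -1.23529877] 0.011632414557723944 [ 0.60378022 -0.20549972  0.19938103] 15.95
```

View pics/s16.png

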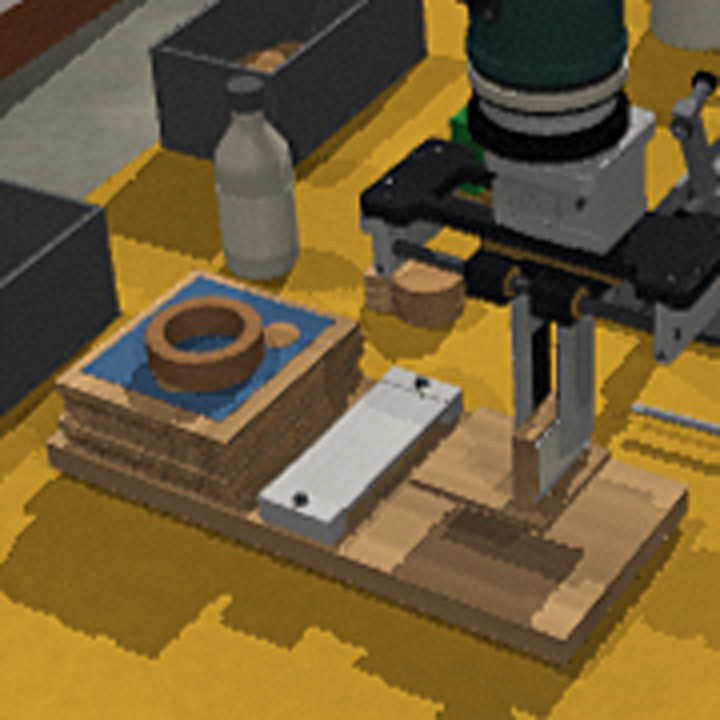

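View pics/t16.png

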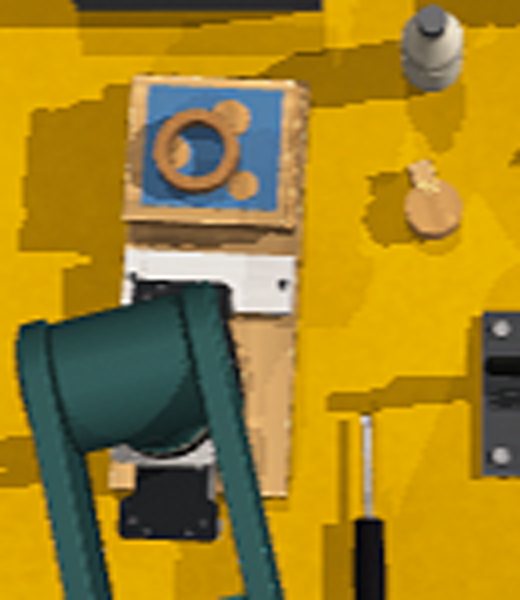

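```bash
cat > tong.py <<'E'
from h import *
def chk(o,b,box,s,zoff=.0036+.0,xoff=.025,yaw=-.042):
    u=np.array([np.cos(yaw),np.sin(yaw),0]);n=np.array([-u[1],u[0],0])
    O=np.array(o['position'])+xoff*u; O[2]+=zoff
    for nm,x,y,z in(('leadL',.04,.035,.006),('leadR',.04,-.035,.006),('rearL',-.04,.035,.006),('leadLb',.04,.035,0),('rearLb',-.04,.035,0),('panL',-.025,.03,.052),('panR',-.025,-.03,.052)):
        print(nm,((px(b,O+x*u+y*n+[0,0,z])-box)*s).round(1))
    return O
E
python3 - <<'E'
from tong import *
from scipy.spatial.transform import Rotation as R
np.set_printoptions(precision=4,suppress=True)
b=cap('side');save(b,'s17.png',(270,280,340,330),11);o=sensors.get_obs()
print(chk(o,b,[270,280],11), o['position'])
M=R.from_rotvec(o['tcp_rot']).as_matrix();print(M, np.arctan2(M[1,1],M[0,1]))
f=lambda p:((px(b,p)-[270,280])*11).round()
L=np.array([.592,.1743,.024]);u=np.array([.9991,-.042,0]);n=np.array([.042,.9991,0])
for y in(.068,-.068): print('lip top front',y,f(L+n*y+[0,0,.015]),(px(b,L+n*y+[0,0,.015])), 'deck front',px(b,L-.14*u+n*y))
E
```

```text
leadL [137.  312.3]
leadR [331.  112.1]
rearL [510.5 444.4]
leadLb [138.7 337.6]
rearLb [511.1 470.1]
panL [446.  202.5]
panR [608.4  26.8]
[0.5236 0.1775 0.055 ] [0.4987 0.1785 0.0514]
[[ 0.0071  0.9991 -0.0417]
 [-0.0012 -0.0417 -0.9991]
 [-1.      0.0071  0.0009]] -0.04172396377005877
lip top front 0.068 [-80. 457.] [262.69   321.5738] deck front [322.563  349.6375]
lip top front -0.068 [299.  72.] [297.2258 286.5331] deck front [353.523  310.6394]
```

View pics/s17.png

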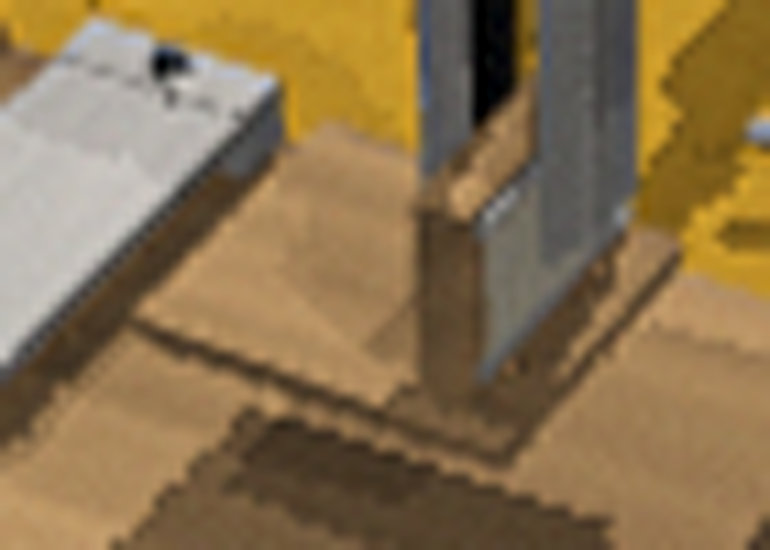

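The tongue corners seen at crop (133,318), (328,122) and (508,460) agree with the prediction within about 1 px. Lowering to the deck.

```bash
python3 -m pendant '[[[0,0,-1.2],[0,0.005,0],-1],[[0,0,-2],[0,0.005,0],-1],[[0,0,-2.4],[0,0.005,0],-1],[[0,0,-2.7],[0,0.005,0],-1],[[0,0,-2.7],[0,0.005,0],-1]]'
python3 - <<'E'
from tong import *
b=cap('side');save(b,'s18.png',(270,280,340,330),11);o=sensors.get_obs()
chk(o,b,[270,280],11);print(o['position'],o['wrist_force'],o['t'],o['tcp_rot'])
E
```

```text
t: 16.62
position: [0.4984, 0.1785, 0.024]
tcp_rot: [1.24, 1.187, -1.239]
wrist_force: [0.4, 0.0, -1.0]
opening: 0.0118
leadL [144.3 425.1]
leadR [335.7 222.4]
rearL [513.3 559. ]
leadLb [145.9 449.7]
rearLb [513.9 584. ]
panL [449.7 321.7]
panR [609.9 143.5]
[0.49868246 0.17855306 0.02433017] [-0.1212696   0.51662542 -0.89861989] 16.675 [ 1.23997047  1.18677196 -1.23881075]
```

View pics/s18.png

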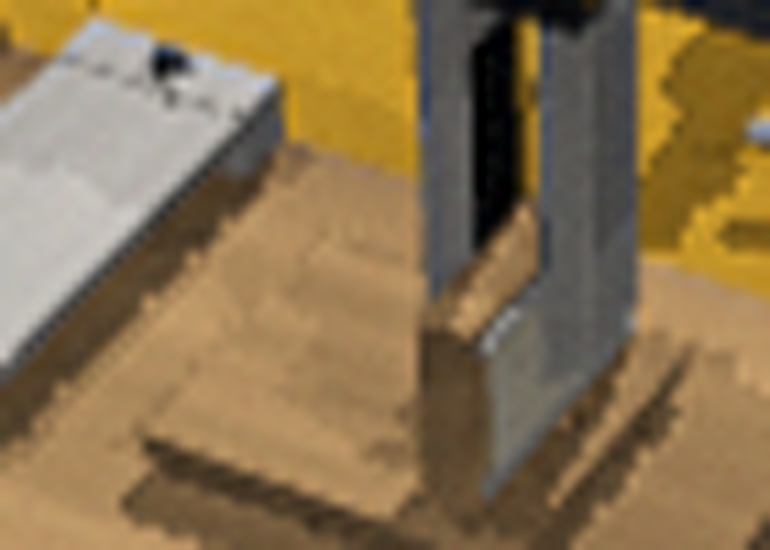

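```bash
python3 -m pendant '[[[0,0,-0.2],[0,0,0],-1],[[0,0,-0.3],[0,0,0],-1],[[0,0,-0.3],[0,0,0],-1]]';python3 -m pendant '[[[0,0,-0.15],[0,0,0],-1],[[0,0,-0.15],[0,0,0],-1]]'
```

```text
t: 17.05
position: [0.4986, 0.1786, 0.0212]
tcp_rot: [1.24, 1.187, -1.239]
wrist_force: [0.4, 0.4, -0.7]
opening: 0.0115
t: 17.3
position: [0.4989, 0.1786, 0.0203]
tcp_rot: [1.24, 1.186, -1.238]
wrist_force: [-0.6, 0.2, 2.7]
opening: 0.0121
```

```bash
python3 -m pendant '[[[0,0,-0.08],[0,0,0],-1],[[0,0,-0.08],[0,0,0],-1]]';python3 - <<'E'
from tong import *
b=cap('side');save(b,'s19.png',(270,280,340,330),11);o=sensors.get_obs()
chk(o,b,[270,280],11);print(o['position'],o['wrist_force'],o['moment'],o['t'],o['tcp_rot'])
E
```

```text
t: 17.55
position: [0.499, 0.1787, 0.0203]
tcp_rot: [1.24, 1.186, -1.238]
wrist_force: [-2.2, -0.3, 5.4]
opening: 0.0115
leadL [144.1 441.6]
leadR [335.1 238.5]
rearL [512.3 575.8]
leadLb [145.7 466.1]
rearLb [512.9 600.7]
panL [448.8 339.1]
panR [608.7 160.6]
[0.49892662 0.1786438  0.02029383] [-1.7943457  -1.52919928  5.25666248] [-0.17623402  0.44263576 -0.02820655] 17.6 [ 1.2404723   1.18634504 -1.23808767]
```

View pics/s19.png

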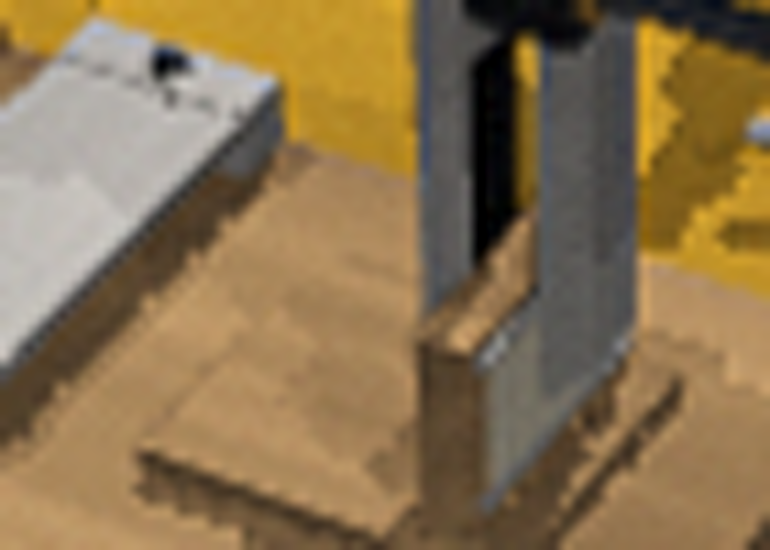

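Touchdown: about 6 N on the deck. Sliding in along the shelf axis.

```bash
python3 -m pendant '[[[0.6,-0.025,-0.03],[0,0,0],-1],[[1.2,-0.05,-0.03],[0,0,0],-1],[[1.8,-0.075,-0.03],[0,0,0],-1],[[2.4,-0.1,-0.03],[0,0,0],-1],[[2.4,-0.1,-0.03],[0,0,0],-1]]';python3 - <<'E'
from tong import *
b=cap('side');save(b,'s20.png',(250,270,340,330),8);o=sensors.get_obs()
chk(o,b,[250,270],8);print(o['position'],o['wrist_force'],o['moment'],o['t'],o['tcp_rot'])
E
```

```text
t: 18.23
position: [0.524, 0.1777, 0.0204]
tcp_rot: [1.241, 1.185, -1.237]
wrist_force: [-0.9, 0.7, 4.8]
opening: 0.0117
leadL [183.9 371.7]
leadR [325.1 226.6]
rearL [446.6 467.5]
leadLb [185.3 389.5]
rearLb [447.3 485.5]
panL [399.8 296.6]
panR [518.4 169.1]
[0.5240103  0.17765047 0.02034046] [-0.43824098  0.46557194  4.03875928] [-0.06301505  0.03644863 -0.0223281 ] 18.275 [ 1.24154707  1.1851057  -1.23688918]
```

View pics/s20.png

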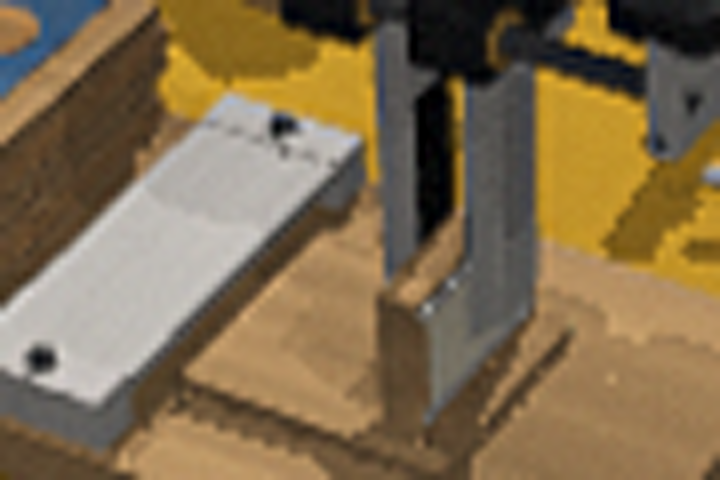

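The leading edge at crop (183,380)–(300,255) lies parallel and just before the lip. Continuing in.

```bash
python3 -m pendant '[[[0.5,-0.02,-0.02],[0,0,0],-1],[[1,-0.04,-0.02],[0,0,0],-1],[[1,-0.04,-0.02],[0,0,0],-1]]'; python3 -m pendant '[[[0.4,-0.015,-0.02],[0,0,0],-1],[[0.7,-0.03,-0.02],[0,0,0],-1],[[0.7,-0.03,-0.02],[0,0,0],-1]]';python3 - <<'E'
from tong import *
b=cap('side');save(b,'s21.png',(250,270,340,330),8);o=sensors.get_obs()
print(o['position'],o['wrist_force'],o['moment'],o['t'],o['tcp_rot'])
E
```

```text
t: 18.65
position: [0.5341, 0.1773, 0.0203]
tcp_rot: [1.242, 1.185, -1.237]
wrist_force: [-1.6, 0.0, 5.7]
opening: 0.0117
t: 19.02
position: [0.5399, 0.1771, 0.0203]
tcp_rot: [1.24, 1.187, -1.239]
wrist_force: [-4.6, 1.1, 7.0]
opening: 0.0112
[0.53992499 0.17709311 0.02029124] [-4.88544594 -0.1470715   6.82868242] [-0.0761054   0.97148967 -0.05602822] 19.075 [ 1.2401531   1.18732114 -1.23891416]
```

View pics/s21.png

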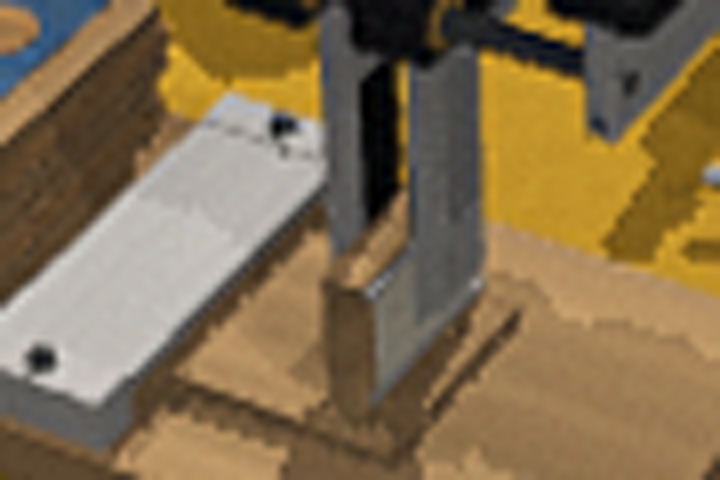

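The tongue is under the lip and the spring is engaged at about -5 N. Pushing on to the solid stop.

```bash
python3 -m pendant '[[[0.5,-0.02,0],[0,0,0],-1],[[1,-0.04,0],[0,0,0],-1],[[1,-0.04,0],[0,0,0],-1]]'; python3 -m pendant '[[[0.3,-0.013,0],[0,0,0],-1],[[0.3,-0.013,0],[0,0,0],-1]]'; python3 -m pendant '[[[0.2,-0.01,0],[0,0,0],-1],[[0.2,-0.01,0],[0,0,0],-1]]'
```

```text
t: 19.45
position: [0.5477, 0.1767, 0.0204]
tcp_rot: [1.237, 1.191, -1.243]
wrist_force: [-7.8, -0.5, 8.7]
opening: 0.0115
t: 19.7
position: [0.5478, 0.1767, 0.0207]
tcp_rot: [1.234, 1.195, -1.247]
wrist_force: [-9.3, -1.2, 9.8]
opening: 0.0118
t: 19.95
position: [0.5478, 0.1767, 0.021]
tcp_rot: [1.231, 1.198, -1.25]
wrist_force: [-8.3, 0.2, 9.0]
opening: 0.0112
```

Run:
```python
from tong import *
from scipy.spatial.transform import Rotation as R
np.set_printoptions(precision=4,suppress=True)
b=cap('side');save(b,'s22.png',(240,260,340,330),8);o=sensors.get_obs()
chk(o,b,[240,260],8)
print(R.from_rotvec(o['tcp_rot']).as_matrix())
print(o['position'],o['wrist_force'],o['moment'],o['t'])
```

```text
leadL [188.5 422.4]
leadR [331.7 279.8]
rearL [446.7 516.5]
leadLb [190.1 440.1]
rearLb [447.6 534.4]
panL [399.3 346.7]
panR [519.9 221.5]
[[-0.0135  0.9991 -0.0408]
 [-0.0015 -0.0409 -0.9992]
 [-0.9999 -0.0134  0.002 ]]
[0.5478 0.1767 0.021 ] [-7.6173 -0.0777  8.8918] [-0.085   1.0098 -0.0127] 20.0
```

View pics/s22.png

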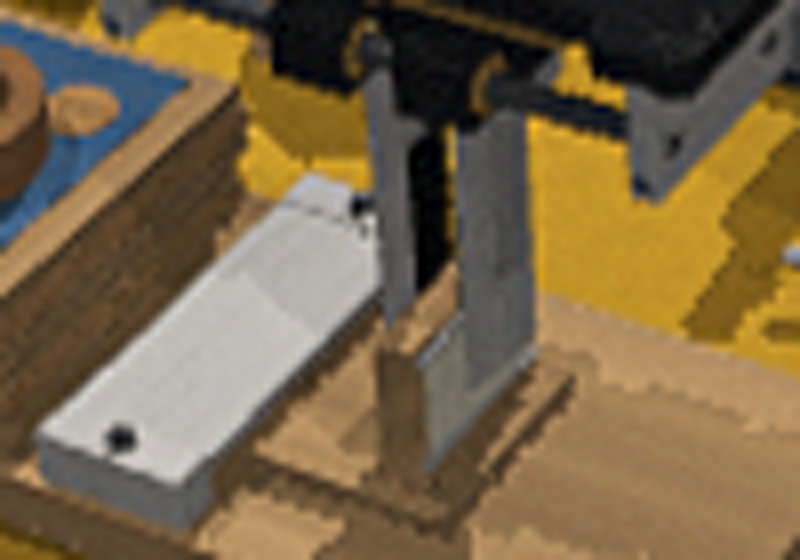

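The tool has pitched about 0.8° under the push. I'll counter-turn and push further.

```bash
python3 -m pendant '[[[0.2,-0.01,0],[0,-0.015,0],-1],[[0.5,-0.02,0],[0,-0.025,0],-1],[[0.5,-0.02,0],[0,-0.025,0],-1],[[0.5,-0.02,0],[0,-0.025,0],-1]]'
python3 - <<'E'
from tong import *
from scipy.spatial.transform import Rotation as R
np.set_printoptions(precision=4,suppress=True)
b=cap('side');save(b,'s23.png',(240,260,340,330),8);o=sensors.get_obs()
print(R.from_rotvec(o['tcp_rot']).as_matrix())
print(o['position'],o['wrist_force'],o['moment'],o['t'])
E
```

```text
t: 20.5
position: [0.5482, 0.1766, 0.0203]
tcp_rot: [1.238, 1.187, -1.238]
wrist_force: [-10.2, 0.1, 8.7]
opening: 0.0119
[[ 0.0017  0.9992 -0.0404]
 [-0.0018 -0.0404 -0.9992]
 [-1.      0.0018  0.0018]]
[0.5482 0.1766 0.0203] [-11.3766  -1.0354   8.4254] [-0.0557  2.0536 -0.0591] 20.55
```

View pics/s23.png

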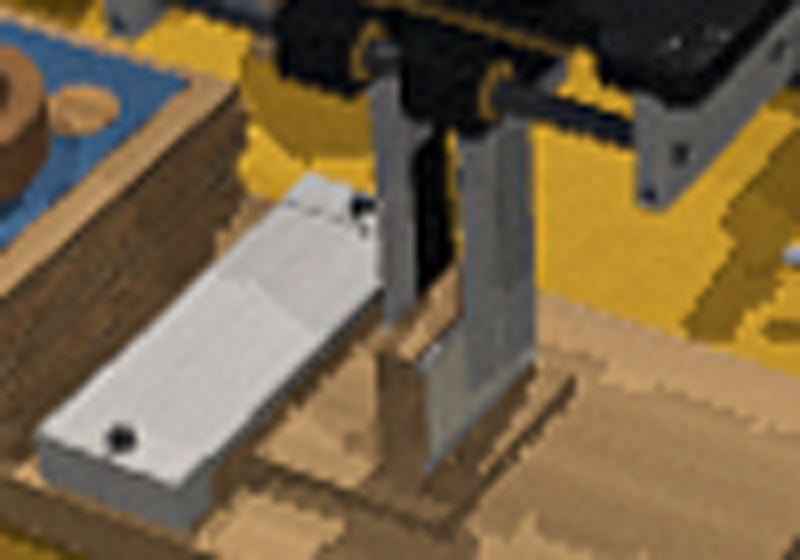

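Run:
```python
from h import *
np.set_printoptions(precision=4,suppress=True)
b=cap('side');save(b,'s24.png',(255,285,320,330),12)
for p in((262.3,320.7),(295.3,287.4)): print(onz(b,*p,.039))
```

```text
[0.597  0.2402 0.039 ]
[0.5914 0.111  0.039 ]
```

View pics/s24.png

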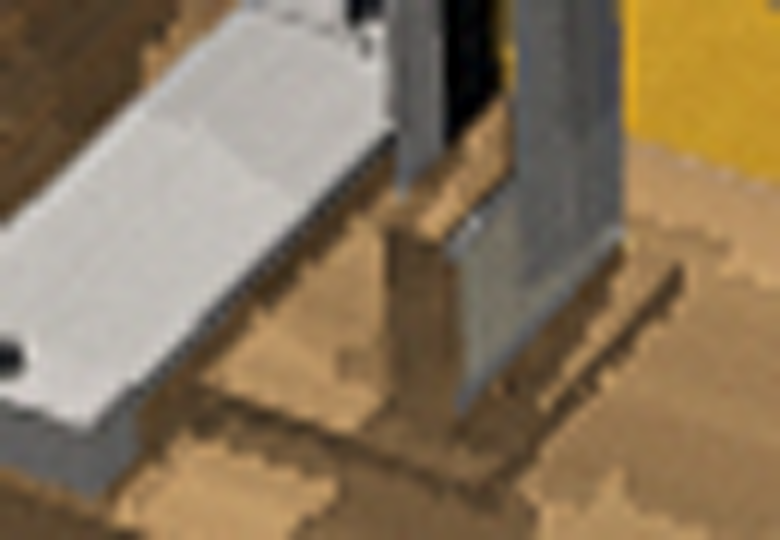

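Estimated home is TCP x ≈ 0.553. It's now at 0.548, and the force fits spring plus friction, so it isn't home yet. I'll ease the downward load and push further.

```bash
python3 -m pendant '[[[0.4,-0.02,0.05],[0,-0.02,0],-1],[[0.8,-0.035,0.05],[0,-0.025,0],-1],[[0.8,-0.035,0.05],[0,-0.025,0],-1]]'
python3 - <<'E'
from tong import *
from scipy.spatial.transform import Rotation as R
np.set_printoptions(precision=4,suppress=True)
b=cap('side');o=sensors.get_obs()
print(R.from_rotvec(o['tcp_rot']).as_matrix()[2])
print(o['position'],o['wrist_force'],o['moment'],o['t'])
E
```

```text
t: 20.98
position: [0.5507, 0.1765, 0.0203]
tcp_rot: [1.244, 1.178, -1.228]
wrist_force: [-12.5, -0.1, 11.6]
opening: 0.012
[-0.9999  0.0149  0.0015]
[0.5507 0.1765 0.0204] [-12.4276  -0.2519  11.3504] [-0.0968  2.8443 -0.0366] 21.025
```

```bash
python3 -m pendant '[[[0.3,-0.015,0.05],[0,0.005,0],-1],[[0.7,-0.03,0.1],[0,0.005,0],-1],[[0.7,-0.03,0.1],[0,0.005,0],-1]]'
python3 - <<'E'
from tong import *
from scipy.spatial.transform import Rotation as R
np.set_printoptions(precision=4,suppress=True)
b=cap('side');o=sensors.get_obs();save(b,'s25.png',(255,285,320,330),12)
print(R.from_rotvec(o['tcp_rot']).as_matrix()[2])
print(o['position'],o['wrist_force'],o['moment'],o['t'])
E
```

```text
t: 21.4
position: [0.5531, 0.1764, 0.0203]
tcp_rot: [1.236, 1.189, -1.24]
wrist_force: [-10.9, -0.6, 7.7]
opening: 0.0114
[-1.     -0.0001  0.0024]
[0.5532 0.1764 0.0204] [-10.7178  -0.6115   7.7473] [-0.0278  1.7647 -0.0306] 21.45
```

View pics/s25.png

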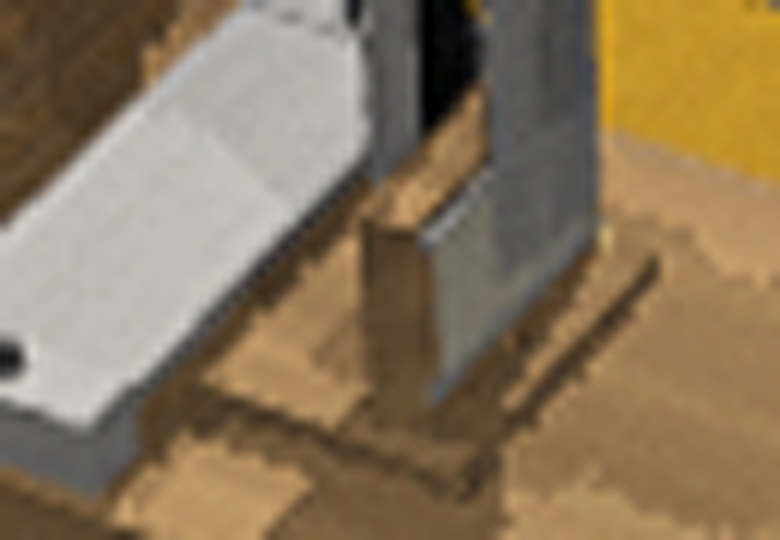

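```bash
python3 -m pendant '[[[0.3,-0.015,0.08],[0,-0.008,0],-1],[[0.7,-0.03,0.08],[0,-0.008,0],-1],[[0.7,-0.03,0.08],[0,-0.008,0],-1]]'
python3 - <<'E'
from tong import *
from scipy.spatial.transform import Rotation as R
np.set_printoptions(precision=4,suppress=True)
o=sensors.get_obs()
print(R.from_rotvec(o['tcp_rot']).as_matrix()[2])
print(o['position'],o['wrist_force'],o['moment'],o['t'])
E
```

```text
t: 21.82
position: [0.5531, 0.1764, 0.0206]
tcp_rot: [1.232, 1.194, -1.245]
wrist_force: [-18.2, -1.0, 13.1]
opening: 0.0117
[-1.     -0.0075  0.0032]
[0.5531 0.1764 0.0206] [-18.159   -0.9825  13.0601] [-0.0363  3.0072 -0.0552] 21.825
```

Solid now: x stayed at 0.5531 as the force rose to -18 N. I'll settle with a moderate push and level pitch.

```bash
python3 -m pendant '[[[0.5,-0.02,0.03],[0,-0.025,0],-1],[[0.5,-0.02,0.03],[0,-0.025,0],-1],[[0.5,-0.02,0.03],[0,-0.025,0],-1],[[0.5,-0.02,0.03],[0,-0.025,0],-1],[[0.5,-0.02,0.03],[0,-0.025,0],-1]]'
python3 - <<'E'
from tong import *
from scipy.spatial.transform import Rotation as R
np.set_printoptions(precision=4,suppress=True)
b=cap('side');save(b,'s26.png',(255,285,320,330),12);save(b,'s26f.png',(160,150,440,350),2.8);a=cap('top');save(a,'t26.png',(220,180,440,340),3.6)
o=sensors.get_obs()
print(R.from_rotvec(o['tcp_rot']).as_matrix())
print(o['position'],o['wrist_force'],o['moment'],o['t'],o['opening'])
E
```

```text
t: 22.45
position: [0.5534, 0.1764, 0.0203]
tcp_rot: [1.239, 1.183, -1.234]
wrist_force: [-10.3, 0.1, 8.9]
opening: 0.0116
[[ 0.0072  0.9992 -0.0388]
 [-0.003  -0.0388 -0.9992]
 [-1.      0.0073  0.0028]]
[0.5534 0.1764 0.0203] [-9.8018  0.5137 10.4242] [-0.0376  2.3828 -0.0317] 22.55 0.011837663238946585
```

View pics/s26.png

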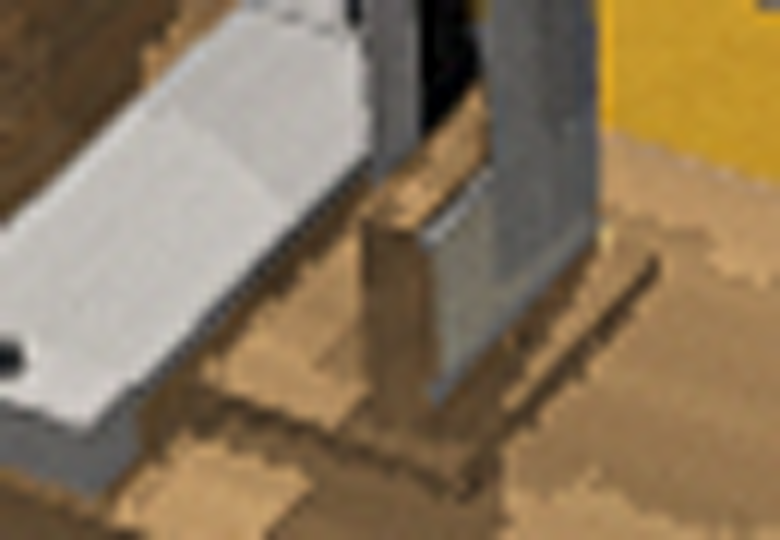

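View pics/s26f.png

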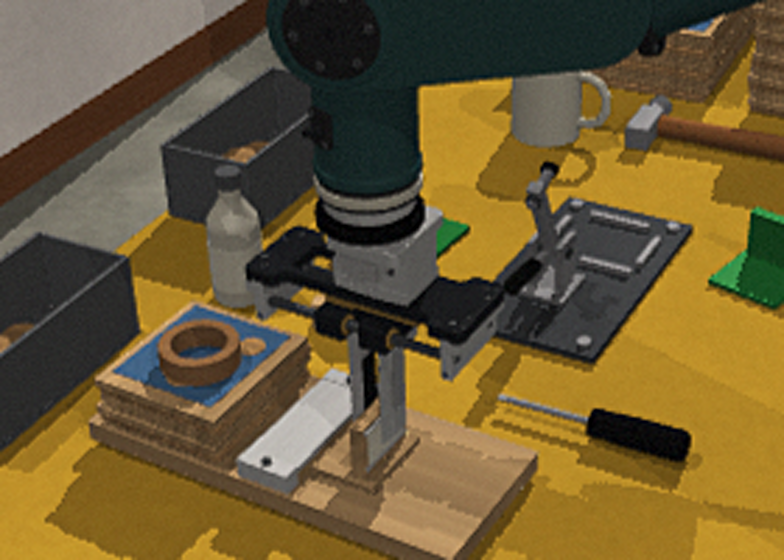

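View pics/t26.png

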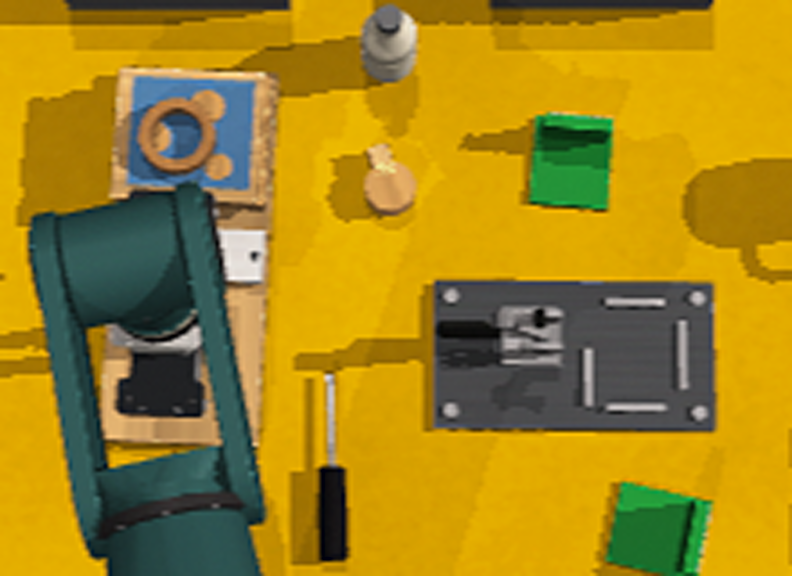

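```bash
python3 -m pendant '[[[0.6,-0.025,0.03],[0,-0.004,0],-1],[[0.6,-0.025,0.03],[0,-0.004,0],-1],[[0.6,-0.025,0.03],[0,-0.004,0],-1],[[0.6,-0.025,0.03],[0,-0.004,0],-1],[[0.6,-0.025,0.03],[0,-0.004,0],-1],[[0.6,-0.025,0.03],[0,-0.004,0],-1]]'
python3 - <<'E'
from tong import *
from scipy.spatial.transform import Rotation as R
np.set_printoptions(precision=4,suppress=True)
b=cap('side');save(b,'s27.png',(255,285,320,330),12)
o=sensors.get_obs()
print(R.from_rotvec(o['tcp_rot']).as_matrix()[2])
print(o['position'],o['wrist_force'],o['moment'],o['t'],o['opening'],o['joint_velocities'])
E
```

```text
t: 23.3
position: [0.5531, 0.1764, 0.0203]
tcp_rot: [1.234, 1.19, -1.24]
wrist_force: [-16.9, -0.3, 13.0]
opening: 0.0119
[-1.     -0.0019  0.0035]
[0.5531 0.1763 0.0203] [-16.4183  -0.063   12.4521] [-0.0322  2.6928 -0.0571] 23.35 0.011645561920733342 [-0.0016 -0.0004 -0.0009  0.0005 -0.0012  0.0008]
```

View pics/s27.png

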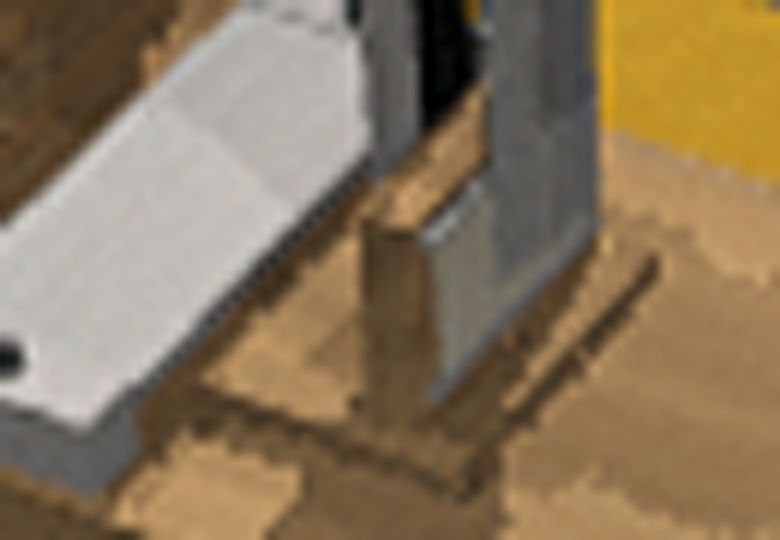

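```bash
python3 -c "
from rig import env
print(env.sign_off())"
```

```text
the job is handed in; nothing more can be done
None
```

The job is done and handed in, with the arm still holding the holder against the stop.

**Clamp:** I swung it over centre with shut fingers and let it rest on the holder by itself for about 1.3 s. I then pushed its handle back until it fell fully open. The first two closing pushes failed because the fingertips passed over the arm end and the clamp fell back open. The visible fingertips sit about 25 mm higher than the reported TCP position. From then on I worked from the camera heights.

**Holder:** I lifted it out by its panel (grip opening 11.7 mm on the 12 mm panel), set it on the shelf and pushed it in under the lip.

**Last checks:**
- **Fully home:** x stayed at 0.553 while the push rose from about 11 to 18 N. That is above the 8 N spring, and it matches the home position I estimated from the pictures (0.552–0.553).
- **Steady at hand-in:** it was at rest at t ≈ 23.3 s, with about 16.5 N forward and 12 N down.
- **Flat:** the tool tilt was within 0.004 rad, and the holder looks flat in the pictures. It had tilted by up to about 0.9° during the push, and I corrected that.
- **Scene:** the glue, pieces, tape and driver look to be where they started, and the jig is empty with its clamp open. The mug and mallet are only partly in the last pictures and look unmoved. The brush was not in them, but I never went near it.

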